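Load the sample reader and shut its drawer

ROBOT

A 6-joint arm with a two-finger parallel gripper is mounted at the origin on a cart in front of the work surface, level with it; the furniture and walls round the work are solid. World frame = base frame: x ahead of the robot, y to its left, z up, the work surface at z = 0. Lengths are in mm, angles in rad, forces in N, time in s.
With the tool pointing down it reaches from about 275 to 750 mm from the base axis. Payload 10.2 kg.
Tool frame: the origin (TCP) lies on the centre line of the jaws, within the pads' length; the fingertips stand 17 mm ahead of it and the grasp point (between the pads) lies 2 mm behind it; z points along the fingers, y is the line along which they close (so a half turn about z gives the same grasp; the last joint's range is limited). The gripper opens to 85 mm and grips with 20 to 120 N. Pads are 22 mm wide; open, the fingers measure 114 mm over their backs; the gripper's body (76 mm by 85 mm) begins 54 mm behind the grasp point. The pads swing forward as they close: fully open they stand 13 mm farther back than shut.
Start: joints at [-1.445, 0.313, 1.498, -0, 1.331, -0.223], TCP at [179.417, -493.397, 248.294] pointing down, gripper open.
Joint ranges: [-2.94, 2.94], [-0.97, 2.17], [0.19, 2.56], [-1.23, 4.37], [0.02, 3.11], [-2.88, 2.88]. Speed limits (rad/s): [2.39, 2.39, 3.01, 3.14, 3.14, 3.14].

INTERFACE

Orientations are given as a unit quaternion [w, x, y, z].
In Python, from rig import ctrl gives the robot as it stands. The module is installed in compiled form; this text tells all that it offers.
- The arm moves only by the shell command python3 -m jog 'ROWS' [FORCE]. ROWS is JSON, a list of rows, each an object with "delta_pos": the shift along the world's x, y, z in mm, a list of three; "angular": the turn, a rotation vector about the world's x, y, z in rad, a list of three; "fingers": the opening, from 0 (shut) to 1 (fully open). In form: [{"delta_pos": [tx, ty, tz], "angular": [rx, ry, rz], "fingers": fingers}, ...]. A call has 1 to 10 rows; each row is the pose to reach, as a shift and turn from the pose commanded when the call began; what a row does not reach only later rows make up. A row lasts 1/8 s, in which the tool goes at most 62.5 mm and 10.7 degrees, less where a joint would pass 70% of its speed; a pose out of reach is approached as far as the arm can. A call with a gripper value outside its range is refused whole. The fingers move at their own pace and stop on an object; FORCE is the grip in N (left out, the last holds). Time passes only in rows, so rows that repeat a pose let the fingers close. It gives the time, the measured TCP pose, the force, the opening and the grip force at its end, in the units of the state.
- ctrl.sense(): the state, without advancing time (a new reading comes with each control period).
- ctrl.capture(name): name is "scene" or "top"; returns a dict with "pixels" (384x512x3 uint8, blue, green, red), "fx", "fy", "cx", "cy" (pixels), "R" (3x3) and "t" (3): a world point X has camera coordinates R X + t. Camera axes: x right, y down, z forward; pixel columns grow to the right and rows downward; lengths in mm; the calibration is good to about 2 mm. A picture is of the moment at which its call begins. There is no depth.
- ctrl.finish_job(): hands the job in; it is judged then, once.
The state is a dict: "time_s": time; "joints": joint angles; "dq": joint speeds; "tau": joint torques, N m; "eef_pos": TCP position; "ee_rot": TCP orientation; "force": force on the tool from outside, world axes, zero at the start; "wrist_torque": the same for the moment, N m; "grip_width": opening from 0.0 (shut) to 1.0 (fully open); "grip_force": force on a finger pad.
Only numpy, scipy, OpenCV 4.12 (cv2) and the standard library are available. Lean on these libraries where they do the work, as an engineer would, in place of code of your own. Each camera call takes 0.05 s, during which the arm holds its last target. There are 200 camera calls.

TASK

Stand the short sample vial upright in the round well of the reader's open drawer and let go of it, then push the drawer fully shut with the vial in it. The taller vials do not fit under the reader's top, so take the short one.

Things in the scene. Friction and masses are not known exactly. Their poses are not given: they have to be found in the camera images.
- vial_mid (a point): centre (half-way up) of the short sample vial: clear glass, black screw cap, 27 mm in diameter all the way up, 62 mm tall, loose and upright on the worktop, z up. Grip it in its upper half, so that the fingers stay above the drawer's tray. Two taller vials (28 mm in diameter, 95 mm tall, also black caps) stand near it and are not wanted.
- well (a point): centre of the floor of the round well in the drawer, 22 mm above the worktop; it moves with the drawer. Well: 42 mm in diameter, 14 mm deep, in a black block 92 mm wide. Axes: z up, x the direction in which the drawer shuts, y across the drawer. The reader is a low white fixed housing, 170 x 130 mm and 102 mm tall, facing the robot.
- drawer_front (a point): centre of the flat outer face of the drawer's grey front panel, 51 mm above the worktop; it moves with the drawer. Axes as for the well, whose centre lies 55 mm behind it along +x. The panel is 112 mm wide, 12 mm thick and reaches from 11 to 91 mm above the worktop. Push here along +x to shut the drawer.
- reader_drawer (a joint): how far the drawer stands open in m: 0 fully shut, 0.12 fully open; it stays where it is left and slides under a push of about 2 to 4 N on its front panel, up to a rigid stop at 0
There are look-alikes about, which are no part of the job. Of the things that look like the part that bears vial_mid, the smallest one is meant.

How it is judged:
By the outcome, as a careful person would: the job done as asked, in the order asked, and still so for the second after the job is handed in, with the robot touching nothing.
It also fails if it takes over 43 s, if anything falls off the work surface, if the arm or the gripper's body presses on something with over 40 N, if the wrist force passes 120 N, or if a joint passes its speed limit or range.

## Working session

There is one attempt and no reset: what is moved stays moved. The work goes in short steps, Python scripts to look and compute and a shell command to move; the robot and the scene stay as the last step left them, time stands still between calls to the robot, and variables do not carry over. Pictures are saved under pics/ and viewed, at most 10 in all, crops included, and the job is handed in when it is done.

```bash
mkdir -p pics; python3 - <<'E'
from rig import ctrl
import cv2,pickle
for n in("scene","top"):
    c=ctrl.capture(n);cv2.imwrite(f"pics/{n}0.png",c["pixels"]);pickle.dump(c,open(f"pics/{n}0.pkl","wb"))
    print(n,c["fx"],c["R"],c["t"])
s=ctrl.sense();print(s["time_s"],s["eef_pos"],s["ee_rot"])
E
```

```text
scene 414.5155987867873 [[-0.97709135  0.21225539  0.01549654]
 [ 0.14332042  0.71008812 -0.68937227]
 [-0.15732688 -0.67135871 -0.72424149]] [624.06462807  98.04166072 880.28041044]
top 492.56263327126834 [[ 0.01005121 -0.99985719 -0.01358611]
 [-0.99616149 -0.00883071 -0.08708789]
 [ 0.08695548  0.01440929 -0.99610798]] [-190.1324951   566.5072334  1228.92318923]
0.1 [ 179.37756934 -493.18401124  247.79107068] [-5.78667019e-04  9.84832268e-01  1.73508122e-01  2.42784026e-05]
```

View pics/scene0.png

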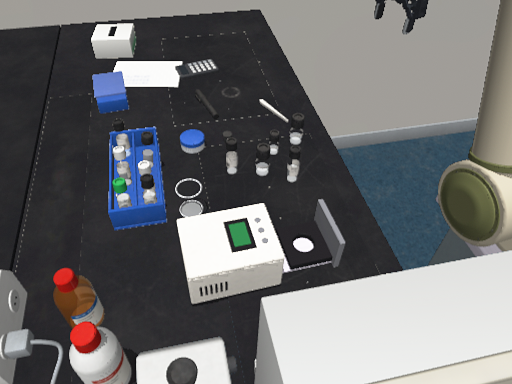

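View pics/top0.png

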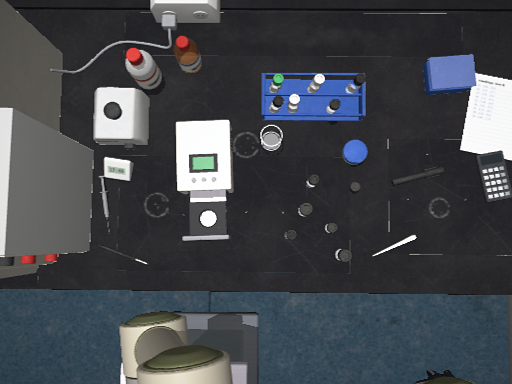

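```bash
python3 - <<'E'
import cv2
a=cv2.imread("pics/scene0.png")[105:275,170:350];b=cv2.imread("pics/top0.png")[165:275,170:380]
cv2.imwrite("pics/sc.png",cv2.resize(a,None,fx=3.5,fy=3.5,interpolation=2)) 
cv2.imwrite("pics/tc.png",cv2.resize(b,None,fx=3.75,fy=3.75,interpolation=2))
E
```

```text
(no output)
```

View pics/sc.png

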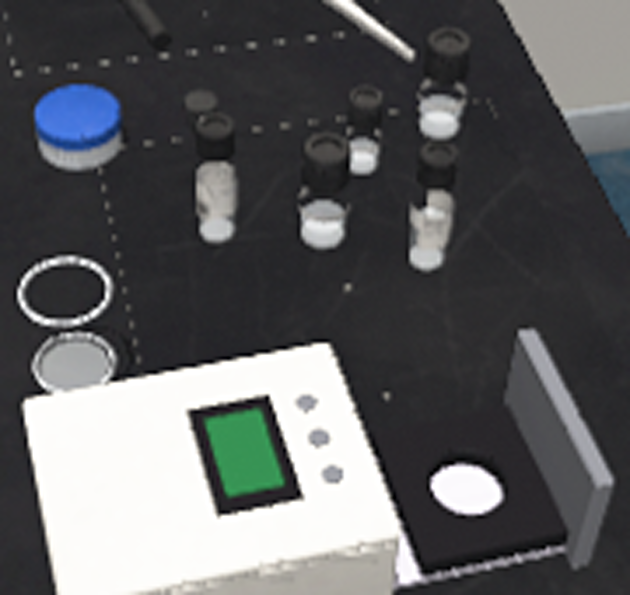

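View pics/tc.png

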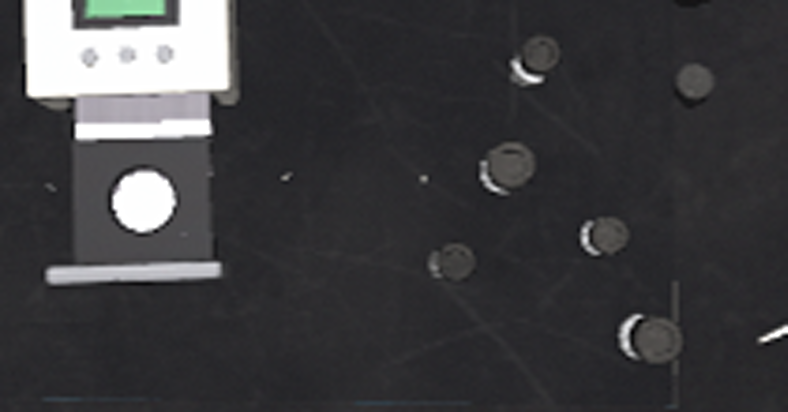

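```bash
cat >h.py <<'E'
import numpy as np,pickle,cv2
cam={n:pickle.load(open(f"pics/{n}0.pkl","rb")) for n in("scene","top")}
S=lambda x,y:np.array([170+(x+.5)/3.5-.5,105+(y+.5)/3.5-.5])
T=lambda x,y:np.array([170+(x+.5)/3.75-.5,165+(y+.5)/3.75-.5])
def K(c):return np.array([[c["fx"],0,c["cx"]],[0,c["fy"],c["cy"]],[0,0,1]])
def P(c):return K(c)@np.c_[c["R"],c["t"]]
def tri(s,t):
    X=cv2.triangulatePoints(P(cam["scene"]),P(cam["top"]),np.float64(s).reshape(2,1),np.float64(t).reshape(2,1));return (X[:3]/X[3]).ravel()
def plane(n,p,z):
    c=cam[n];C=-c["R"].T@c["t"];d=c["R"].T@np.linalg.inv(K(c))@np.r_[p,1];return C+d*(z-C[2])/d[2]
def proj(n,X):
    q=P(cam[n])@np.r_[X,1];return q[:2]/q[2]
def mmpx(n,X):
    c=cam[n];return (c["R"]@X+c["t"])[2]/c["fx"]
E
python3 - <<'E'
from h import *
np.set_printoptions(precision=1,suppress=True)
# cap top centre scene, cap width scene, base centre scene, top cap centre, top cap diameter
V=dict(A=((215,121),40,(217,232),(541,53),37),C=((326,146),48,(323,238),(511,165),48),D=((366,95),35,(362,163),(609,236),38),
E=((438,154),39,(425,260),(456,262),36),F=((448,39),44,(438,126),(659,341),48),B=((201,100),33,(201,100),(694,82),38))
for k,(st,sw,sb,tt,tw) in V.items():
    X=tri(S(*st),T(*tt));print(k,X,"res",proj("top",X)-T(*tt),"dia",sw/3.5*mmpx("scene",X),tw/3.75*mmpx("top",X),"base",plane("scene",S(*sb),0))
for n,s,t in(("well",(467,489),(143,201)),):
    X=tri(S(*s),T(*t));print(n,X,plane("scene",S(*s),22),plane("top",T(*t),22))
for p in((46,275),(222,268),(75,135),(211,130)):print(p,plane("top",T(*p),91 if p[1]>200 else 36))
for p in((525,335),(603,485)):print(p,plane("scene",S(*p),91))
E
```

```text
A [ 608.3 -319.3   98. ] res [ 0.1 -0.2] dia 25.584941818194068 23.629757181548012 base [ 609.  -318.8    0. ]
C [ 538.1 -301.9   79.7] res [ 0.1 -0.4] dia 31.11996974417998 30.97502193239609 base [ 538.8 -298.7    0. ]
D [ 493.2 -367.1   63.6] res [ 0.1 -0.3] dia 24.19820061201706 24.752639282997578 base [ 492.8 -368.7    0. ]
E [ 474.9 -266.    92.9] res [ 0.1 -0.3] dia 24.646355930554762 22.878075352657568 base [ 476.  -264.3    0. ]
F [ 426.3 -396.7   79.9] res [ 0.2 -0.4] dia 30.983858796155612 30.681196449862348 base [ 426.7 -397.9    0. ]
B [ 598.7 -429.7   26.1] res [ 0.1 -0.2] dia 24.01286590029405 25.691275914909184 base [ 594.2 -462.     0. ]
well [514.2 -58.3  27.5] [512.7 -62.1  22. ] [514.2 -57.5  22. ]
(46, 275) [463.4  -4.5  91. ]
(222, 268) [ 469.  -116.8   91. ]
(75, 135) [557.6 -12.6  36. ]
(211, 130) [ 561.7 -104.    36. ]
(525, 335) [ 471.5 -110.6   91. ]
(603, 485) [466.2  -4.2  91. ]
```

The short vial (about 63 mm tall, 25 mm across) is D, at top (332,228) and scene (274,142), which puts it near (493, -368). A and E are 93–98 mm tall. C and F are 80 mm tall and wider, so they are look-alikes. The well is near (514, -58), and the drawer yaw is about +2.8°.

```bash
python3 -m jog '[{"delta_pos":[314,125.5,-98],"angular":[0,0,-0.3],"fingers":1},{"delta_pos":[314,125.5,-98],"angular":[0,0,-0.3],"fingers":1},{"delta_pos":[314,125.5,-98],"angular":[0,0,-0.3],"fingers":1},{"delta_pos":[314,125.5,-98],"angular":[0,0,-0.3],"fingers":1},{"delta_pos":[314,125.5,-98],"angular":[0,0,-0.3],"fingers":1},{"delta_pos":[314,125.5,-98],"angular":[0,0,-0.3],"fingers":1},{"delta_pos":[314,125.5,-98],"angular":[0,0,-0.3],"fingers":1},{"delta_pos":[314,125.5,-98],"angular":[0,0,-0.3],"fingers":1},{"delta_pos":[314,125.5,-98],"angular":[0,0,-0.3],"fingers":1}]' 30
python3 - <<'E'
from rig import ctrl
import cv2
c=ctrl.capture("scene");cv2.imwrite("pics/s1.png",cv2.resize(c["pixels"][50:220,190:370],None,fx=3.3,fy=3.3,interpolation=2))
print(ctrl.sense())
E
```

```text
time_s: 1.23
eef_pos: [492.6, -368.7, 150.8]
ee_rot: [0.0, 1.0, 0.024, 0.0]
force: [0.1, 0.8, -0.7]
grip_width: 0.997
grip_force: 0.0
{'time_s': 1.275, 'joints': array([-8.32509624e-01,  5.93720361e-01,  1.33555529e+00, -5.93580468e-05,
        1.21170085e+00,  6.90964269e-01]), 'dq': array([ 0.00267158,  0.00208435, -0.00235912,  0.00142074, -0.00021523,
        0.0006025 ]), 'tau': array([ 2.59926533e-01, -5.21775591e+01, -2.46674770e+01,  5.06401324e-03,
       -1.89826274e-04, -3.92547052e-03]), 'eef_pos': array([ 492.67303022, -368.64400096,  150.8049737 ]), 'ee_rot': array([2.50912989e-04, 9.99719792e-01, 2.36694266e-02, 1.80902675e-04]), 'force': array([0.30071609, 0.09367242, 0.90315058]), 'wrist_torque': array([ 0.01882269, -0.03258598, -0.04525299]), 'grip_force': 0.0, 'grip_width': 0.9997444078264672}
```

View pics/s1.png

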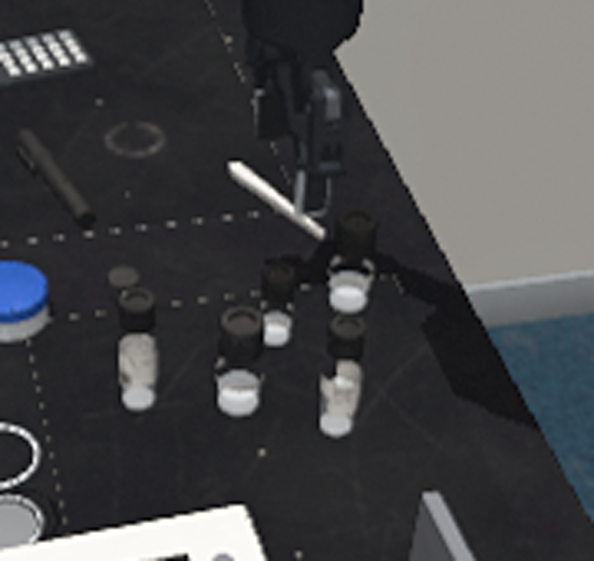

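The open gripper hangs above D, whose cap is at crop (275,275), and nothing has been disturbed. I'll go down and grip.

```bash
python3 -m jog '[{"delta_pos":[0,0.5,-50],"angular":[0,0,0],"fingers":1},{"delta_pos":[0,0.5,-80],"angular":[0,0,0],"fingers":1},{"delta_pos":[0,0.5,-102],"angular":[0,0,0],"fingers":1},{"delta_pos":[0,0.5,-102],"angular":[0,0,0],"fingers":1},{"delta_pos":[0,0.5,-102],"angular":[0,0,0],"fingers":1}]'
python3 -m jog '[{"delta_pos":[0,0,0],"angular":[0,0,0],"fingers":0.15},{"delta_pos":[0,0,0],"angular":[0,0,0],"fingers":0.15},{"delta_pos":[0,0,0],"angular":[0,0,0],"fingers":0.15},{"delta_pos":[0,0,0],"angular":[0,0,0],"fingers":0.15},{"delta_pos":[0,0,0],"angular":[0,0,0],"fingers":0.15},{"delta_pos":[0,0,0],"angular":[0,0,0],"fingers":0.15},{"delta_pos":[0,0,0],"angular":[0,0,0],"fingers":0.15},{"delta_pos":[0,0,0],"angular":[0,0,0],"fingers":0.15}]' 30
```

```text
time_s: 1.9
eef_pos: [493.6, -368.1, 49.6]
ee_rot: [0.001, 1.0, 0.024, 0.001]
force: [0.3, -0.1, 0.7]
grip_width: 1.002
grip_force: 0.0
time_s: 2.9
eef_pos: [493.6, -367.4, 48.6]
ee_rot: [0.0, 1.0, 0.024, 0.0]
force: [-0.7, 1.8, 6.4]
grip_width: 0.278
grip_force: 29.8
```

```bash
python3 -m jog '[{"delta_pos":[0,0,30],"angular":[0,0,0],"fingers":0.15},{"delta_pos":[0,0,75],"angular":[0,0,0],"fingers":0.15},{"delta_pos":[0,0,117],"angular":[0,0,0],"fingers":0.15},{"delta_pos":[0,0,117],"angular":[0,0,0],"fingers":0.15}]' 30
python3 -m jog '[{"delta_pos":[3,40,0],"angular":[0,0,0],"fingers":0.15},{"delta_pos":[6,90,0],"angular":[0,0,0],"fingers":0.15},{"delta_pos":[9,140,0],"angular":[0,0,0],"fingers":0.15},{"delta_pos":[12,190,0],"angular":[0,0,0],"fingers":0.15},{"delta_pos":[16,240,0],"angular":[0,0,0],"fingers":0.15},{"delta_pos":[19,285,0],"angular":[0,0,0],"fingers":0.15},{"delta_pos":[20.5,309,0],"angular":[0,0,0],"fingers":0.15},{"delta_pos":[20.5,309,-60],"angular":[0,0,0],"fingers":0.15},{"delta_pos":[20.5,309,-60],"angular":[0,0,0],"fingers":0.15},{"delta_pos":[20.5,309,-60],"angular":[0,0,0],"fingers":0.15}]' 30
python3 - <<'E'
from rig import ctrl
import cv2
c=ctrl.capture("scene");cv2.imwrite("pics/s2.png",cv2.resize(c["pixels"][150:290,220:370],None,fx=4,fy=4,interpolation=2))
E
```

```text
time_s: 3.4
eef_pos: [494.2, -368.3, 168.2]
ee_rot: [0.002, 1.0, 0.024, 0.002]
force: [0.3, -0.9, -1.2]
grip_width: 0.283
grip_force: 29.8
time_s: 4.65
eef_pos: [514.4, -58.8, 106.3]
ee_rot: [0.0, 1.0, 0.024, 0.0]
force: [-0.4, -1.1, -0.3]
grip_width: 0.279
grip_force: 30.0
```

View pics/s2.png

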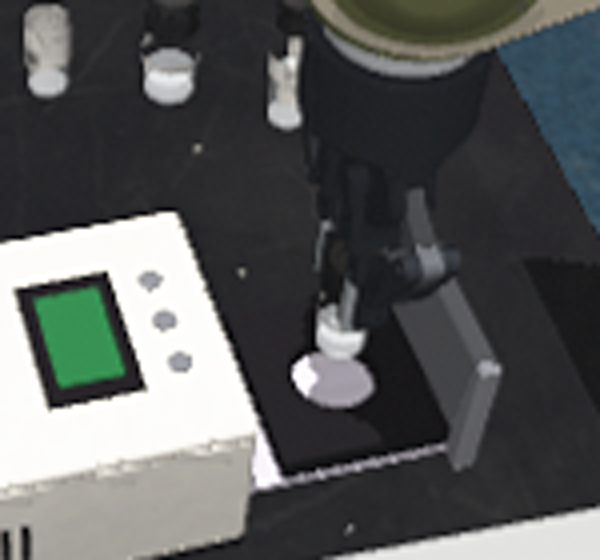

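The vial hangs upright over the well. Its base is at crop (340,345) and the well's white opening spans columns 291–376 and rows 350–408. I'll compare both with the calibration, taking the opening as the rim at z = 36.

```bash
python3 - <<'E'
from h import *
np.set_printoptions(precision=1,suppress=True)
Q=lambda x,y:np.array([220+(x+.5)/4-.5,150+(y+.5)/4-.5])
w=plane("scene",Q(333.5,379),36);print("rim scene",w,"rim top",plane("top",T(143,201),36),"dia px",85/4*mmpx("scene",w),66/3.75*mmpx("top",w))
print("rim scene0",plane("scene",S(467,489),36))
b=np.array([514.4,-58.8,57.5]);p=proj("scene",b);print("vial base pred crop",(p-[220,150]+.5)*4-.5,"measured at z57.5",plane("scene",Q(340,348),57.5))
E
```

```text
rim scene [517.5 -52.7  36. ] rim top [513.6 -59.2  36. ] dia px 41.429856667343834 44.210696377035994
rim scene0 [517.3 -52.7  36. ]
vial base pred crop [340.8 341.3] measured at z57.5 [516.  -55.1  57.5]
```

Both views agree if the white disc is the well floor, partly hidden by the dark wall. That puts the well centre near (514.5, -58), less than 1 mm from the vial, with 7.5 mm of clearance. I'll lower it.

```bash
python3 -m jog '[{"delta_pos":[0,0.5,-12],"angular":[0,0,0],"fingers":0.15},{"delta_pos":[0,0.5,-22],"angular":[0,0,0],"fingers":0.15},{"delta_pos":[0,0.5,-29],"angular":[0,0,0],"fingers":0.15},{"delta_pos":[0,0.5,-33],"angular":[0,0,0],"fingers":0.15},{"delta_pos":[0,0.5,-35],"angular":[0,0,0],"fingers":0.15},{"delta_pos":[0,0.5,-35],"angular":[0,0,0],"fingers":0.15},{"delta_pos":[0,0.5,-35],"angular":[0,0,0],"fingers":0.15}]' 30
python3 - <<'E'
from rig import ctrl
import cv2
c=ctrl.capture("scene");cv2.imwrite("pics/s3.png",cv2.resize(c["pixels"][150:290,220:370],None,fx=4,fy=4,interpolation=2))
E
```

```text
time_s: 5.58
eef_pos: [514.2, -57.9, 70.6]
ee_rot: [0.0, 1.0, 0.024, 0.0]
force: [0.1, 0.0, 1.6]
grip_width: 0.279
grip_force: 30.3
```

View pics/s3.png

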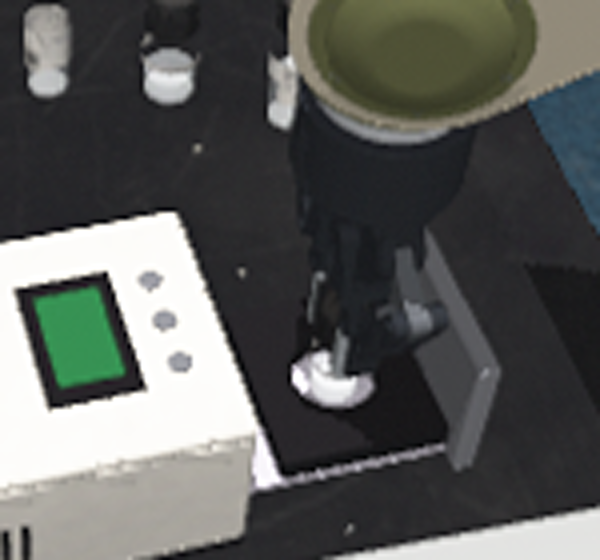

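The vial base sits within the well's white patch, around crop (335,380), at the expected height with only slight contact. I'll release it, rise and look.

```bash
python3 -m jog '[{"delta_pos":[0,0,-0.5],"angular":[0,0,0],"fingers":0.35},{"delta_pos":[0,0,-0.5],"angular":[0,0,0],"fingers":0.45},{"delta_pos":[0,0,-0.5],"angular":[0,0,0],"fingers":0.6},{"delta_pos":[0,0,-0.5],"angular":[0,0,0],"fingers":0.6},{"delta_pos":[0,0,-0.5],"angular":[0,0,0],"fingers":0.6},{"delta_pos":[0,0,15],"angular":[0,0,0],"fingers":0.6},{"delta_pos":[0,0,50],"angular":[0,0,0],"fingers":0.6},{"delta_pos":[0,0,95],"angular":[0,0,0],"fingers":0.6},{"delta_pos":[0,0,95],"angular":[0,0,0],"fingers":0.6}]'
python3 -m jog '[{"delta_pos":[-55,-3,0],"angular":[0,0,0],"fingers":0},{"delta_pos":[-114,-6,0],"angular":[0,0,0],"fingers":0},{"delta_pos":[-114,-6,0],"angular":[0,0,0],"fingers":0},{"delta_pos":[-114,-6,-50],"angular":[0,0,0],"fingers":0},{"delta_pos":[-114,-6,-100],"angular":[0,0,0],"fingers":0},{"delta_pos":[-114,-6,-100],"angular":[0,0,0],"fingers":0},{"delta_pos":[-114,-6,-100],"angular":[0,0,0],"fingers":0},{"delta_pos":[-114,-6,-100],"angular":[0,0,0],"fingers":0}]'
python3 - <<'E'
from rig import ctrl
import cv2,numpy as np
c=ctrl.capture("scene")["pixels"];d=ctrl.capture("top")["pixels"]
f=lambda i:cv2.resize(i,(400,400),interpolation=2)
cv2.imwrite("pics/s4.png",np.hstack([f(c[150:290,220:360]),f(d[150:290,140:280])]))
E
```

```text
time_s: 6.75
eef_pos: [515.4, -58.4, 169.4]
ee_rot: [0.001, 1.0, 0.024, 0.004]
force: [0.7, -0.2, -0.6]
grip_width: 0.597
grip_force: 0.0
time_s: 7.75
eef_pos: [401.0, -64.3, 67.0]
ee_rot: [0.001, 1.0, 0.024, 0.002]
force: [0.0, -0.2, -0.5]
grip_width: -0.004
grip_force: 0.0
```

View pics/s4.png

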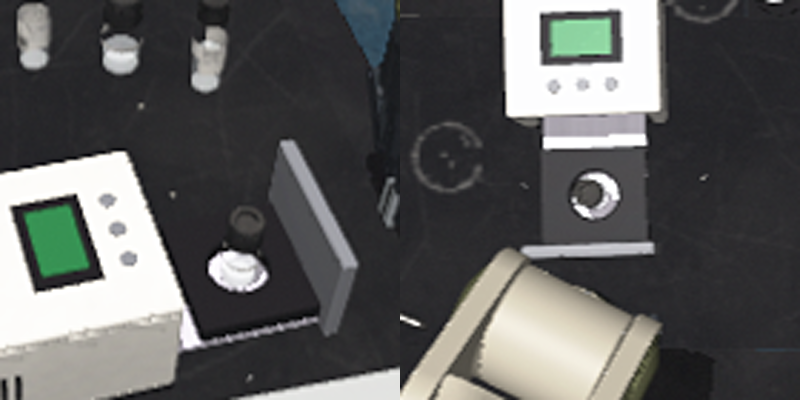

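The vial stands upright in the well: cap at left (247,222), base at left (240,265), centred in the white ring at right (593,195). Now I'll push the drawer gently.

```bash
python3 -m jog '[{"delta_pos":[20,1,0],"angular":[0,0,0],"fingers":0},{"delta_pos":[30,1.5,0],"angular":[0,0,0],"fingers":0},{"delta_pos":[35,1.8,0],"angular":[0,0,0],"fingers":0},{"delta_pos":[38,2,0],"angular":[0,0,0],"fingers":0},{"delta_pos":[41,2.1,0],"angular":[0,0,0],"fingers":0},{"delta_pos":[44,2.2,0],"angular":[0,0,0],"fingers":0},{"delta_pos":[47,2.4,0],"angular":[0,0,0],"fingers":0},{"delta_pos":[50,2.5,0],"angular":[0,0,0],"fingers":0},{"delta_pos":[53,2.6,0],"angular":[0,0,0],"fingers":0},{"delta_pos":[56,2.8,0],"angular":[0,0,0],"fingers":0}]'
python3 -m jog '[{"delta_pos":[3,0.2,0],"angular":[0,0,0],"fingers":0},{"delta_pos":[7,0.4,0],"angular":[0,0,0],"fingers":0},{"delta_pos":[11,0.6,0],"angular":[0,0,0],"fingers":0},{"delta_pos":[15,0.8,0],"angular":[0,0,0],"fingers":0},{"delta_pos":[19,1,0],"angular":[0,0,0],"fingers":0},{"delta_pos":[23,1.2,0],"angular":[0,0,0],"fingers":0},{"delta_pos":[27,1.4,0],"angular":[0,0,0],"fingers":0},{"delta_pos":[31,1.6,0],"angular":[0,0,0],"fingers":0},{"delta_pos":[35,1.8,0],"angular":[0,0,0],"fingers":0},{"delta_pos":[39,2,0],"angular":[0,0,0],"fingers":0}]'
```

```text
time_s: 9.1
eef_pos: [456.0, -61.1, 65.2]
ee_rot: [-0.0, 1.0, 0.024, -0.0]
force: [-2.3, -1.1, 0.8]
grip_width: 0.006
grip_force: 0.0
time_s: 10.35
eef_pos: [495.2, -59.1, 65.3]
ee_rot: [-0.0, 1.0, 0.024, -0.0]
force: [-1.8, -0.5, 0.4]
grip_width: 0.001
grip_force: 0.0
```

```bash
python3 -m jog '[{"delta_pos":[4,0.2,0],"angular":[0,0,0],"fingers":0},{"delta_pos":[9,0.4,0],"angular":[0,0,0],"fingers":0},{"delta_pos":[14,0.7,0],"angular":[0,0,0],"fingers":0},{"delta_pos":[19,1,0],"angular":[0,0,0],"fingers":0},{"delta_pos":[24,1.2,0],"angular":[0,0,0],"fingers":0},{"delta_pos":[29,1.5,0],"angular":[0,0,0],"fingers":0},{"delta_pos":[34,1.7,0],"angular":[0,0,0],"fingers":0},{"delta_pos":[39,2,0],"angular":[0,0,0],"fingers":0},{"delta_pos":[43,2.2,0],"angular":[0,0,0],"fingers":0},{"delta_pos":[46,2.3,0],"angular":[0,0,0],"fingers":0}]'
python3 -m jog '[{"delta_pos":[2,0.1,0],"angular":[0,0,0],"fingers":0},{"delta_pos":[4,0.2,0],"angular":[0,0,0],"fingers":0},{"delta_pos":[6,0.3,0],"angular":[0,0,0],"fingers":0},{"delta_pos":[8,0.4,0],"angular":[0,0,0],"fingers":0},{"delta_pos":[10,0.5,0],"angular":[0,0,0],"fingers":0},{"delta_pos":[11.5,0.6,0],"angular":[0,0,0],"fingers":0},{"delta_pos":[13,0.7,0],"angular":[0,0,0],"fingers":0}]'
python3 - <<'E'
from rig import ctrl
import cv2,numpy as np
c=ctrl.capture("scene")["pixels"];d=ctrl.capture("top")["pixels"]
f=lambda i:cv2.resize(i,(400,400),interpolation=2)
cv2.imwrite("pics/s5.png",np.hstack([f(c[170:310,190:330]),f(d[110:250,140:280])]))
E
```

```text
time_s: 11.6
eef_pos: [541.2, -56.8, 65.3]
ee_rot: [-0.0, 1.0, 0.024, 0.0]
force: [-1.8, 0.0, -0.2]
grip_width: 0.003
grip_force: 0.0
time_s: 12.48
eef_pos: [554.0, -56.1, 65.3]
ee_rot: [0.0, 1.0, 0.024, 0.0]
force: [-1.8, -0.5, 0.0]
grip_width: 0.002
grip_force: 0.0
```

View pics/s5.png

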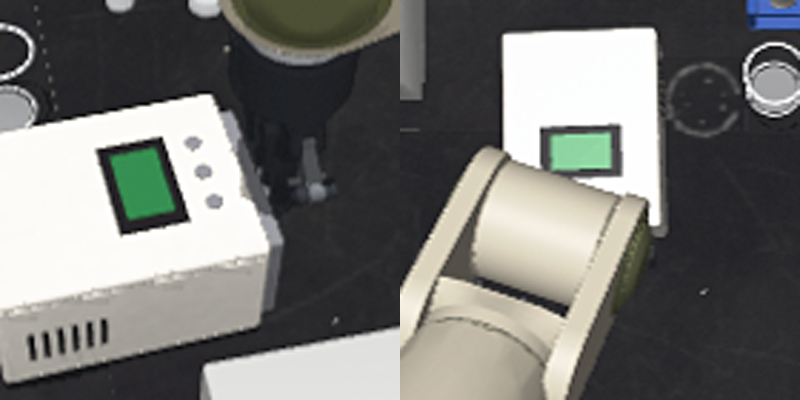

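The panel is almost against the housing at left (270,260), and the push is still only 1.8 N. I'll go on in 1 mm rows until the stop shows in the force.

```bash
for i in 1; do :; done; python3 -m jog '[{"delta_pos":[1,0,0],"angular":[0,0,0],"fingers":0},{"delta_pos":[2,0.1,0],"angular":[0,0,0],"fingers":0},{"delta_pos":[3,0.1,0],"angular":[0,0,0],"fingers":0},{"delta_pos":[4,0.2,0],"angular":[0,0,0],"fingers":0},{"delta_pos":[4,0.2,0],"angular":[0,0,0],"fingers":0}]'
```

```text
time_s: 13.2
eef_pos: [555.0, -55.9, 64.9]
ee_rot: [-0.0, 1.0, 0.025, -0.004]
force: [-20.3, -3.7, 9.6]
grip_width: 0.004
grip_force: 0.0
```

```bash
python3 -m jog '[{"delta_pos":[-5,0,0],"angular":[0,0,0],"fingers":0},{"delta_pos":[-40,-2,0],"angular":[0,0,0],"fingers":0},{"delta_pos":[-100,-2,0],"angular":[0,0,0],"fingers":0},{"delta_pos":[-160,-62,0],"angular":[0,0,0],"fingers":0},{"delta_pos":[-160,-120,30],"angular":[0,0,0],"fingers":0},{"delta_pos":[-160,-180,60],"angular":[0,0,0],"fingers":0},{"delta_pos":[-160,-180,60],"angular":[0,0,0],"fingers":0},{"delta_pos":[-160,-180,60],"angular":[0,0,0],"fingers":0}]'
python3 - <<'E'
from rig import ctrl
import cv2,numpy as np
c=ctrl.capture("scene")["pixels"];d=ctrl.capture("top")["pixels"]
f=lambda i:cv2.resize(i,(400,400),interpolation=2)
cv2.imwrite("pics/s6.png",np.hstack([f(c[200:300,210:310]),f(d[110:210,155:255])]))
E
```

```text
time_s: 14.2
eef_pos: [398.1, -236.4, 125.4]
ee_rot: [0.0, 1.0, 0.024, 0.0]
force: [-0.3, 1.1, -0.2]
grip_width: 0.0
grip_force: 0.0
```

View pics/s6.png

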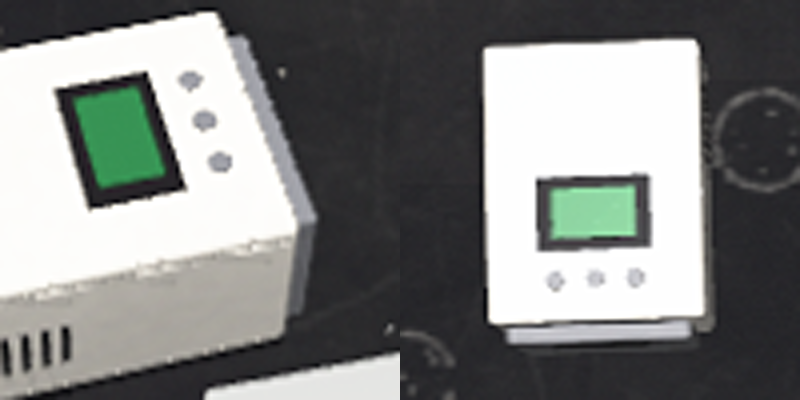

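```bash
python3 - <<'E'
from h import *
np.set_printoptions(precision=1,suppress=True)
U=lambda x,y:np.array([155+(x+.5)/4-.5,110+(y+.5)/4-.5])
print("before",plane("top",T(134,281),91),"now",plane("top",U(598,341),91),"housing front",plane("top",U(598,322),102))
W=lambda x,y:np.array([210+(x+.5)/4-.5,200+(y+.5)/4-.5])
print("scene: panel corner now",plane("scene",W(318,215),91),"before",plane("scene",S(612,484),91),"housing corner",plane("scene",W(298,237),102))
E
```

```text
before [460.2 -60.8  91. ] now [ 569.5 -296.4   91. ] housing front [ 579.9 -295.5  102. ]
scene: panel corner now [565.3  -2.3  91. ] before [461.4  -3.8  91. ] housing corner [579.9  14.  102. ]
```

```bash
python3 - <<'E'
from h import *
from rig import ctrl
np.set_printoptions(precision=1,suppress=True,linewidth=150)
c=ctrl.capture("top")["pixels"].astype(float).mean(2)
print(c[184:200,184:202:4].T)
for k in("a",):
    g=c[184:200,186:200].mean(1);print(g)
for r in(190.5,195.2):print(plane("top",np.array([193.,r]),91 if r>192 else 102))
s=ctrl.capture("scene")["pixels"].astype(float).mean(2);print(s[250:262:4,268:292])
E
```

```text
[[254.  254.  254.  254.  254.3 255.  224.3  79.7 198.  194.3 193.3 161.7  48.7  46.7  41.   41. ]
 [254.  254.  254.  254.  255.  255.  215.   70.  204.7 193.7 195.7 157.7  47.3  58.3  61.   48.7]
 [254.  254.  254.  254.  255.  255.  128.   89.  203.7 194.3 198.  144.7  50.   59.7  61.3  39.3]
 [254.  254.  254.  254.  255.  255.  121.7 156.3 200.3 193.  198.  131.   26.7  61.   52.7  42. ]
 [254.  254.  254.  254.  255.  254.3  71.3 186.7 196.3 195.  193.7  97.7  22.7  61.7  43.7  39.3]]
[254.  254.  254.  254.  255.  254.9 147.7 114.9 201.6 194.1 196.7 141.3  37.4  59.1  55.4  42.4]
[576.7 -30.2 102. ]
[566.4 -28.9  91. ]
[[251.7 252.  252.  252.  252.3 252.7 253.  253.  253.  252.7 252.7 252.7 254.3 248.  194.3 164.  164.  165.7 165.3 113.   57.3  46.3  47.   46.3]
 [252.3 252.  251.7 251.7 252.3 252.3 252.7 252.7 252.  251.7 251.7 251.7 251.7 252.7 253.3 231.3 177.3 165.7 165.7 172.  156.3  75.7  39.   41.7]
 [252.3 252.3 252.3 252.7 252.7 253.3 252.7 251.7 250.3 249.3 247.  243.7 241.3 235.  227.3 212.7 125.7  89.   92.3  93.3  71.3  47.   41.3  41.3]]
```

The panel face is at x ≈ 566, which is one panel thickness in front of the housing front (about 577). The push rose from 2 N to 20 N with no further movement, so the drawer is against its stop. The robot is clear, so I'm handing in.

```bash
python3 -c "
from rig import ctrl
print(ctrl.finish_job())"
```

```text
the job is handed in; nothing more can be done
None
```

I stood the short vial upright in the well, let go of it, pushed the drawer against its stop at about 20 N, and handed the job in after about 14 s with the arm clear; the vial was last seen upright in the well before the drawer shut.

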